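# Nest the measuring cups, turn the orange jar to the front, hold the carousel

## Robot

A 7-joint arm with a two-finger parallel gripper is mounted at the origin on the work surface. World frame = base frame: x ahead of the robot, y to its left, z up, the work surface at z = 0. Lengths are in m, angles in rad, forces in N, time in s.
With the tool pointing down it reaches from about 0.425 to 0.875 m from the base axis. Payload 4.7 kg.
Tool frame: the origin (TCP) lies midway between the tips of the shut fingers; the grasp point (between the pads) lies ctrl.grasp_offset behind it (ctrl.grasp_offset is the distance from the TCP to the grasp point, in m); z points along the fingers, y is the line along which they close (so a half turn about z gives the same grasp; the last joint's range is limited). The gripper opens to 87 mm and grips with 3 to 60 N. Pads are 19 mm wide; open, the fingers measure 117 mm over their backs; the gripper's body (75 mm by 190 mm) begins 51 mm behind the grasp point.
Start: joints at [-1.291, 0.321, -0.07, 1.45, 0.023, 1.371, -0.057], TCP at [0.171, 0.627, 0.223] pointing down, gripper open.
Joint ranges: [-2.86, 2.86], [-0.3, 2.09], [-1.38, 1.24], [0.06, 2.45], [-1.56, 4.7], [0.09, 2.05], [-2.69, 2.69]. Speed limits (rad/s): [2.57, 2.57, 3.14, 3.14, 3.14, 3.14, 3.14].

## Interface

Orientations are given as a rotation vector (axis times angle).
In Python, from bench import ctrl gives the robot as it stands. The module is installed in compiled form; this text tells all that it offers.
- The arm moves only by the tool jog_arm, never from a script. Its argument "moves" is one flat list of numbers, 7 for each row, row after row: the shift along the tool's x, y, z in units of 30 cm (1.0 is 30 cm), then the turn, a rotation vector about the tool's x, y, z in units of 60 degrees (1.0 is 60 degrees), then the gripper's target within -1 to 1 (fully open at 1, half-way at 0, shut at -1). In form: [x, y, z, wx, wy, wz, fingers, x, y, z, wx, wy, wz, fingers, ...]. A call has exactly 8 rows; each row is the pose to reach, as a shift and turn from the pose commanded when the call began, along the tool's axes at that moment; what a row does not reach only later rows make up. A row lasts 1/8 s, in which the tool goes at most 62.5 mm and 10.7 degrees, less where a joint would pass 70% of its speed; a pose out of reach is approached as far as the arm can. A call with a number of a shift or a turn outside -1 to 1 is refused whole. A call with a gripper value outside its range is refused whole. The fingers move at their own pace and stop on an object; "newtons" is the grip in N (left out, the last holds). Time passes only in rows, so rows that repeat a pose let the fingers close, or fill a call up. It gives the time, the measured TCP pose, the force, the opening and the grip force at its end, in the units of the state.
- ctrl.get_state(): the state, without advancing time (a new reading comes with each control period).
- ctrl.get_image(name): name is "scene" or "top" or "wrist"; returns a dict with "pixels" (400x640x3 uint8, red, green, blue), "fx", "fy", "cx", "cy" (pixels), "xyz" and "rotation" of the camera in the world; the wrist camera has in their place "tool_from_camera" (4x4, takes a point from camera to tool coordinates, whose origin is the TCP and whose axes are the flange's). Camera axes: x right, y up, looking along -z (the intrinsics and any distortion apply to the point x, -y, -z); pixel columns grow to the right and rows downward; lengths in m; the calibration is good to about 2 mm. A picture is of the moment at which its call begins: read the wrist's pose just before it. There is no depth.
- ctrl.close_job(): hands the job in; it is judged then, once.
The state is a dict: "time": time; "joint_positions": joint angles; "qd": joint speeds; "joint_torque": joint torques, N m; "position": TCP position; "tool_rot": TCP orientation; "ft_force": force on the tool from outside, world axes, zero at the start; "torque": the same for the moment, N m; "grip_width": opening from 0.0 (shut) to 1.0 (fully open); "grip_force": force on a finger pad.
Only numpy, scipy, OpenCV 4.12 (cv2) and the standard library are available. Lean on these libraries where they do the work, as an engineer would, in place of code of your own. Each camera call takes 0.05 s, during which the arm holds its last target. There are 200 camera calls.

## Task

I am done scooping fittings: put the two loose steel measuring cups away in the steel pot on the carousel, nested in size order with each rim sitting flat on the one below, and turn the carousel so that the orange-capped jar faces squarely to the front, the robot's side of the counter. Finish gripping the wooden handle on the carousel's centre post and keep hold of it, the turntable still, so that I can unscrew the orange cap. Leave the other things on the counter where they lie.

Things in the scene. Friction and masses are not known exactly. Their poses are not given: they have to be found in the camera images.
- stand: fixed round grey foot of the carousel, 190 mm across, 13 mm high; origin under its centre, on the counter and on the turning axis. Its axes are parallel to the room's (its yaw is always 0): its -x looks to the front, the robot's side
- carousel (a joint): turn of the 240 mm wooden turntable (top 26 mm above the counter), rad, anticlockwise seen from above, no stops; 0 or any whole turn: orange jar squarely at the front. Stays where left, about 0.05 N m to turn. Fixed on it, each 72 mm from the axis, a quarter turn apart, anticlockwise: orange-capped jar, white-capped jar, steel pot, grey-capped jar; jars 56 mm across, tops 95 mm above the counter
- orange_jar (a point): centre of the top of the orange cap (cap 54 mm across), 95 mm above the counter, 72 mm from the axis
- pot_rim (a point): centre of the mouth of the steel pot fixed on the turntable, at rim height (74 mm above the counter); straight-sided, 82 mm across outside, 76 mm inside, 45 mm deep; no handle
- handle: wooden bar handle on the carousel's centre post, turning with it: 50 mm along its x, 14 mm thick along its y, 32 mm tall; origin at its middle, on the turning axis, 132 mm above the counter. Its x axis runs from the orange jar (-x) to the steel pot (+x). Below it is only the 14 mm post
- cup_m: larger loose steel measuring cup, about 90 g, 44 mm tall: round bowl tapering from 70 mm under the rim to 56 mm; flat rim 84 mm across, 4 mm thick; mouth 65 mm inside. Flat strip handle 14 mm wide, 4 mm thick, level with the rim, along its own -x out to 102 mm from the cup's axis. Origin under its centre. In the pot it hangs by its rim on the pot's rim, handle any way
- cup_m_rim (a point): centre of the mouth of the larger cup, at the top of its rim, 44 mm above its bottom; 4 mm above the pot's rim when seated
- cup_s: smaller loose steel measuring cup, about 60 g, 36 mm tall: round bowl tapering from 60 mm under the rim to 46 mm; flat rim 73 mm across, 4 mm thick. Flat strip handle 14 mm wide, 4 mm thick, level with the rim, along its own -x out to 96 mm from the cup's axis. Origin under its centre. In the larger cup it hangs by its rim on that rim, handle any way
- cup_s_rim (a point): centre of the mouth of the smaller cup, at the top of its rim, 36 mm above its bottom; 4 mm above the larger cup's rim when seated
- tape: bystander: stainless measuring tape with a black thumb lock, about 60 x 34 x 64 mm tall; origin under its centre
- tray: bystander: bamboo tray of wooden dowels, 130 x 200 x 26 mm; origin under its centre
- clamp: bystander: orange one-handed bar clamp with a spring trigger lying on its side, about 200 x 180 x 22 mm; origin under the middle of its bar
- hexset: bystander: hex keys in a black folding holder, 100 x 38 x 24 mm with one key out along its -x; origin under the holder's centre
- cap0: bystander: white cam cap, a disc 20 mm across and 5.5 mm thick; origin under its centre
- cap1: bystander: white cam cap, a disc 20 mm across and 5.5 mm thick; origin under its centre
- cap2: bystander: white cam cap, a disc 20 mm across and 5.5 mm thick; origin under its centre
- cap3: bystander: white cam cap, a disc 20 mm across and 5.5 mm thick; origin under its centre

How it is judged:
On the way:
1. both cups are nested in the pot, the larger in the pot and the smaller in the larger, rims flat (horizontal distance between cup_m_rim and pot_rim below 0.007 m and z of cup_m_rim in the frame of pot_rim between 0 and 0.008 m and angle between each of cup_m, cup_s's own z axis and vertical below 0.1 rad and horizontal distance between cup_s_rim and cup_m_rim below 0.007 m and z of cup_s_rim in the frame of cup_m_rim between 0 and 0.008 m), for 0.2 s.
At the end, for the whole second after the job is handed in: Each cup's mouth within 7 mm sideways of the one below and 0 to 8 mm above it, tilt under 0.1 rad, at rest, released. Orange cap at the front, within 10 mm of straight ahead of the axis. Turntable still (0.06 rad/s); handle gripped with over 8 N, grasp point within 30 mm of its middle (all of step 1 and contact force between the fingers and cup_m below 0.3 N and contact force between the fingers and cup_s below 0.3 N and linear speed of each of cup_m, cup_s below 0.02 m/s and y of orange_jar in the frame of stand between -0.01 and 0.01 m and x of orange_jar in the frame of stand below 0 m and velocity of joint carousel between -0.06 and 0.06 rad/s and contact force between the fingers and handle above 8 N and distance between the grasp point and handle below 0.03 m); the arm keeps its last pose, push and grip.
It fails at once if the measuring tape was moved more than 25 mm (distance of tape from where it was at the start of the episode above 0.025 m).
It fails at once if the tray of dowels was moved more than 25 mm (distance of tray from where it was at the start of the episode above 0.025 m).
It fails at once if the clamp was moved more than 25 mm (distance of clamp from where it was at the start of the episode above 0.025 m).
It fails at once if the hex key set was moved more than 25 mm (distance of hexset from where it was at the start of the episode above 0.025 m).
It fails at once if a cam cap was moved more than 25 mm (distance of any of cap0, cap1, cap2, cap3 from where it was at the start of the episode above 0.025 m).
It also fails if it takes over 64 s, if anything falls off the work surface, if the arm or the gripper's body presses on something with over 40 N, if the wrist force passes 120 N, or if a joint passes its speed limit or range.

## Working session

There is one attempt and no reset: what is moved stays moved. The work goes in short steps, Python scripts to look and compute and a tool call to move; the robot and the scene stay as the last step left them, time stands still between calls to the robot, and variables do not carry over. Pictures are saved under pics/ and viewed, at most 10 in all, crops included, and the job is handed in when it is done.

Besides the shell and the picture viewer there is one more tool, called after ">>>" as a command line: name --argument value ..., lists and objects as JSON in quotes. jog_arm: Moves the arm, as the interface text tells. Its arguments: {"type":"object","properties":{"moves":{"type":"array"},"newtons":{"type":"number"}},"required":["moves"]}

```bash
mkdir -p pics; cat > h.py <<'E'
import numpy as np, cv2
from scipy.spatial.transform import Rotation as R
from bench import ctrl
def cam(n):
    s=ctrl.get_state(); im=ctrl.get_image(n)
    if n=="wrist":
        T=np.eye(4); T[:3,:3]=R.from_rotvec(s["tool_rot"]).as_matrix(); T[:3,3]=s["position"]
        W=T@np.array(im["tool_from_camera"]); im["xyz"]=W[:3,3]; im["rotation"]=W[:3,:3]
    return im
def save(im,f): cv2.imwrite("pics/"+f,im["pixels"][:,:,::-1])
def ray(im,u,v,z):
    M=np.array(im["rotation"]); M=M if M.shape==(3,3) else R.from_rotvec(M).as_matrix()
    d=M@np.array([(u-im["cx"])/im["fx"],-(v-im["cy"])/im["fy"],-1.]); o=np.array(im["xyz"])
    return o+d*(z-o[2])/d[2]
E
python3 - <<'E'
from h import *
for n in("scene","top"):
    im=cam(n); save(im,n+"1.png"); print({k:v for k,v in im.items() if k!="pixels"})
print(ctrl.get_state(), ctrl.grasp_offset)
E
```

```text
{'fx': 423.52184462625456, 'fy': 423.52184462625456, 'cx': 323.6731651675495, 'cy': 192.35387322096955, 'xyz': array([ 1.28291298, -0.20141819,  1.32827073]), 'rotation': array([0.46040365, 0.35675902, 1.24758692])}
{'fx': 498.076188882168, 'fy': 498.076188882168, 'cx': 316.92327660614063, 'cy': 199.45182435719047, 'xyz': array([ 0.43758402, -0.0079221 ,  1.57472085]), 'rotation': array([ 0.0617798 , -0.06271835, -1.56943921])}
{'time': 0.1, 'joint_positions': array([-1.29089197,  0.32177682, -0.0700811 ,  1.45158858,  0.02261215,
        1.37080612, -0.05687204]), 'qd': array([-1.02710617e-03, -2.31203104e-03,  1.60556815e-03, -3.43524657e-03,
       -1.54551519e-03, -2.20987195e-06,  1.11741316e-04]), 'joint_torque': array([ 2.63624552e-04, -4.92568803e+01, -4.05470403e-01, -3.13403070e+01,
       -6.41259528e-02,  3.94364214e-02,  6.60993760e-05]), 'position': array([0.17066392, 0.62666055, 0.22153485]), 'tool_rot': array([-4.16192570e-01, -3.11377018e+00,  2.80747206e-03]), 'ft_force': array([ 0.6551129 , -0.26472161, -0.195374  ]), 'torque': array([ 0.01459844, -0.05313872,  0.02180309]), 'grip_force': 0.0, 'grip_width': 0.9985052301728509} 0.0187
```

View pics/top1.png

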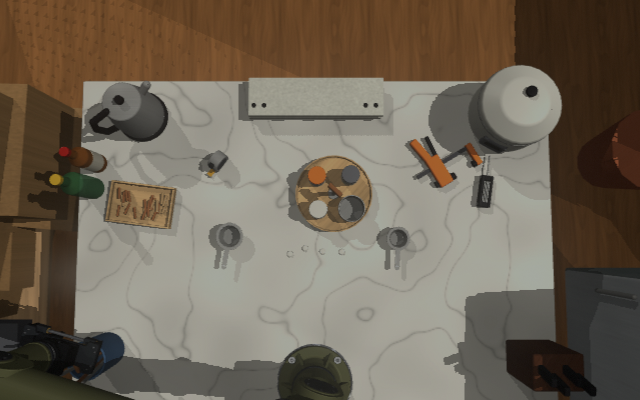

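View pics/scene1.png

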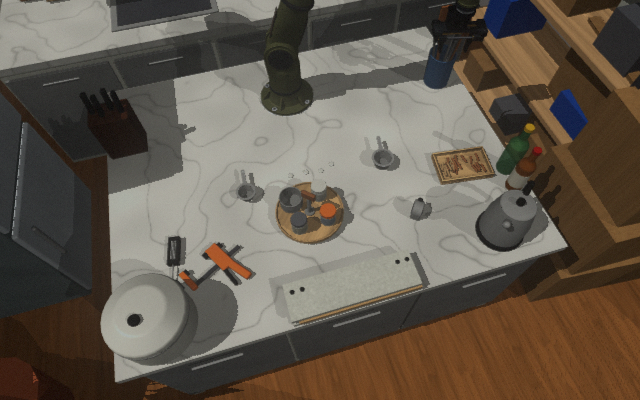

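The top view shows the cups near (229,236) and (398,237), the turntable near (333,193), the pot at (350,208) and the orange jar at (317,175). I'll enlarge it.

```bash
python3 - <<'E'
from h import *
im=cv2.imread("pics/top1.png")[145:275,195:425]; cv2.imwrite("pics/c1.png",cv2.resize(im,None,fx=3.4,fy=3.4,interpolation=cv2.INTER_CUBIC))
t=cam("top"); 
for u,v,z in[(317,175,.095),(350,175,.095),(318,209,.095),(350,208,.074),(333,193,.026),(229,236,.04),(398,237,.04)]: print(u,v,ray(t,u,v,z).round(3))
E
```

```text
317 175 [ 0.629 -0.009  0.095]
350 175 [ 0.629 -0.108  0.095]
318 209 [ 0.527 -0.012  0.095]
350 208 [ 0.531 -0.109  0.074]
333 193 [ 0.581 -0.059  0.026]
229 236 [0.447 0.261 0.04 ]
398 237 [ 0.444 -0.258  0.04 ]
```

View pics/c1.png

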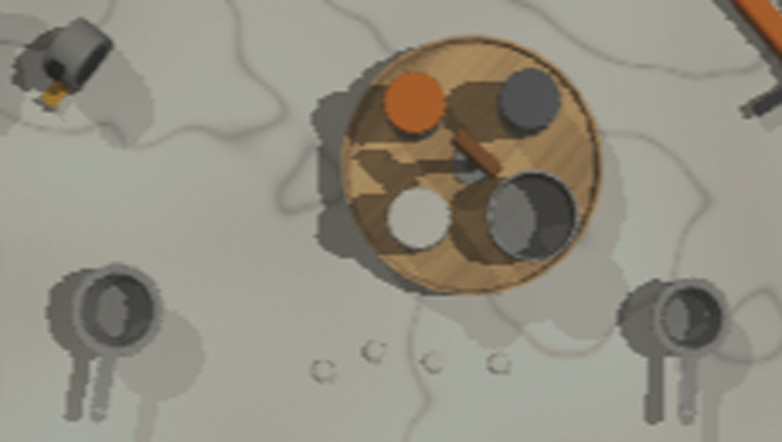

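```bash
cat >> h.py <<'E'
def rotof(yaw): # yaw = world angle of tool y
    c,s=np.cos(yaw),np.sin(yaw); y=np.array([c,s,0]); z=np.array([0,0,-1.]); return np.stack([np.cross(y,z),y,z],1)
def goal(p,yawdeg):
    s=ctrl.get_state(); M=R.from_rotvec(s["tool_rot"]).as_matrix()
    d=M.T@(np.array(p)-s["position"])/0.3; w=R.from_matrix(M.T@rotof(np.radians(yawdeg))).as_rotvec()/np.radians(60)
    print("pos",s["position"].round(4),"yaw",np.degrees(np.arctan2(M[1,1],M[0,1])).round(2),"t",round(s["time"],2),"q7",s["joint_positions"][6].round(2),"F",s["ft_force"].round(1)); print("GOAL",d.round(4),w.round(4))
E
python3 - <<'E'
from h import *
t=cam("top")
for n,c,h,z in[("m",(230,236.2),(223.8,267.9),.042),("s",(398.2,237.6),(397.4,268.5),.034)]:
    a=ray(t,*c,z);b=ray(t,*h,z);d=a-b; print(n,a,np.linalg.norm(d),np.degrees(np.arctan2(d[1],d[0])))
a=ray(t,230,236.2,.042); goal([a[0],a[1],.16],90)
E
```

```text
m [0.44608079 0.25787683 0.042     ] 0.09811902471909008 -10.305101148446951
s [ 0.44204646 -0.25957683  0.034     ] 0.09464529126494235 -2.202161507391517
pos [0.1707 0.6269 0.2219] yaw 74.78 t 0.2 q7 -0.06 F [ 0.3 -0.1  0.1]
GOAL [-1.2088 -0.9455  0.2075] [-1.100e-03 -1.000e-04 -2.537e-01]
```

>>> jog_arm --moves '[-0.16,-0.126,0.02,0,0,-0.02,1,-0.32,-0.252,0.04,0,0,-0.04,1,-0.48,-0.378,0.06,0,0,-0.06,1,-0.64,-0.504,0.08,0,0,-0.08,1,-0.8,-0.63,0.1,0,0,-0.09,1,-0.95,-0.745,0.12,0,0,-0.09,1,-1,-0.8,0.12,0,0,-0.09,1,-1,-0.8,0.12,0,0,-0.09,1]'

```text
time: 1.2
position: [0.3982, 0.3151, 0.1866]
tool_rot: [0.276, 3.129, 0.0]
ft_force: [-1.0, -0.1, 1.0]
grip_width: 1.002
grip_force: 0.0
```

```bash
python3 - <<'E'
from h import *
goal([.446,.258,.16],80)
E
```

```text
pos [0.3982 0.3151 0.1866] yaw 79.93 t 1.2 q7 0.68 F [-1.  -0.1  1. ]
GOAL [-0.1902 -0.1596  0.0887] [ 0.      0.0001 -0.0012]
```

>>> jog_arm --moves '[-0.1,-0.08,0.04,0,0,0,1,-0.19,-0.16,0.089,0,0,0,1,-0.19,-0.16,0.089,0,0,0,1,-0.19,-0.16,0.089,0,0,0,1,-0.19,-0.16,0.089,0,0,0,1,-0.19,-0.16,0.089,0,0,0,1,-0.19,-0.16,0.089,0,0,0,1,-0.19,-0.16,0.089,0,0,0,1]'

```text
time: 2.2
position: [0.4451, 0.26, 0.16]
tool_rot: [0.269, 3.13, 0.0]
ft_force: [-0.2, 0.1, -0.3]
grip_width: 0.999
grip_force: 0.0
```

```bash
python3 - <<'E'
from h import *
w=cam("wrist"); save(w,"w1.png"); np.savez("w1.npz",**{k:w[k] for k in("xyz","rotation","fx","fy","cx","cy","tool_from_camera")}); print(w["xyz"],w["fx"],w["cx"],w["cy"],w["tool_from_camera"])
E
```

```text
[0.36824344 0.27428104 0.32157499] 278.5006753161928 320.13852579229376 200.15130929313906 [[-1.35372188e-03  9.59023297e-01  2.83323990e-01  7.81533711e-02]
 [ 9.99998983e-01  1.42532987e-03 -4.66040897e-05  1.03283018e-03]
 [-4.48524554e-04  2.83323638e-01 -9.59024251e-01 -1.61603302e-01]
 [ 0.00000000e+00  0.00000000e+00  0.00000000e+00  1.00000000e+00]]
```

View pics/w1.png

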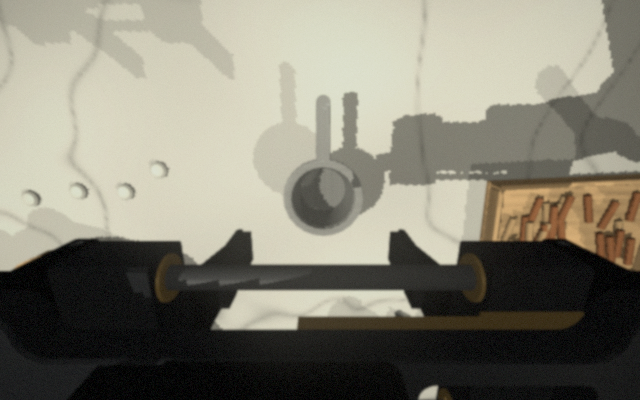

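The wrist view shows the larger cup's rim spanning about columns 284–364, centred near (324,197), with its handle running straight up to (323,97). I'll read the rim's edges more finely.

```bash
python3 - <<'E'
from h import *
g=cv2.imread("pics/w1.png",0); w=dict(np.load("w1.npz"))
print("row197",g[197,276:300],g[197,350:374]); print("row205",g[205,276:300],g[205,350:374]); print("col324",g[226:244,324]); print("handle r120",g[120,308:340]," end",g[88:104,323])
for u,v in[(284,197),(364,197),(324,236),(324,197),(323,97)]: print(u,v,ray(w,u,v,.042))
E
```

```text
row197 [214 215 215 215 214 210 202 185 165 158 157 150 151 146 140 116  95  82
  82  80  80  80  80  81] [108 111 114 121 132 142 153 154 154 155 153 150 140 131 127 127 127 128
 128 130 127 124 126 127]
row205 [213 213 213 214 215 213 210 197 180 165 156 155 154 151 142 133 112  93
  84  78  75  77  77  79] [109 116 127 137 144 148 152 151 150 153 147 141 135 128 129 125 124 128
 124 128 127 129 136 147]
col324 [ 86  89 107 127 140 147 147 151 155 174 198 211 213 213 213 214 213 214]
handle r120 [218 219 217 218 218 218 212 194 173 159 157 158 157 158 158 159 156 156
 160 159 157 154 177 206 218 219 219 219 217 217 218 218]  end [219 220 220 219 219 216 199 175 161 159 159 158 158 159 158 157]
284 197 [0.43983812 0.22372689 0.042     ]
364 197 [0.45418689 0.30595104 0.042     ]
324 236 [0.4904952  0.25743124 0.042     ]
324 197 [0.44701177 0.26483477 0.042     ]
323 97 [0.35018112 0.28036415 0.042     ]
```

```bash
python3 - <<'E'
from h import *
goal([.448,.263,.060],80)
E
```

```text
pos [0.4452 0.2599 0.16  ] yaw 80.17 t 2.25 q7 0.84 F [-0.8  0.2 -0. ]
GOAL [-0.0074  0.0118  0.3332] [0.0002 0.0002 0.0029]
```

>>> jog_arm --moves '[-0.007,0.012,0.1,0,0,0,1,-0.007,0.012,0.2,0,0,0,1,-0.007,0.012,0.28,0,0,0,1,-0.007,0.012,0.333,0,0,0,1,-0.007,0.012,0.333,0,0,0,1,-0.007,0.012,0.333,0,0,0,1,-0.007,0.012,0.333,0,0,0,1,-0.007,0.012,0.333,0,0,0,1]'

```text
time: 3.25
position: [0.4483, 0.2633, 0.0607]
tool_rot: [0.269, 3.129, 0.002]
ft_force: [-0.1, 0.1, -0.2]
grip_width: 1.001
grip_force: 0.0
```

```bash
python3 - <<'E'
from h import *
goal([.448,.263,.060],80)
w=cam("wrist"); save(w,"w2.png"); cv2.imwrite("pics/w2c.png",cv2.resize(w["pixels"][120:320,180:460,::-1],None,fx=2.8,fy=2.8,interpolation=cv2.INTER_CUBIC))
E
```

```text
pos [0.4483 0.2633 0.0607] yaw 80.17 t 3.25 q7 0.86 F [-0.1  0.1 -0.2]
GOAL [ 0.0008 -0.0012  0.0024] [0.0011 0.0009 0.0029]
```

View pics/w2c.png

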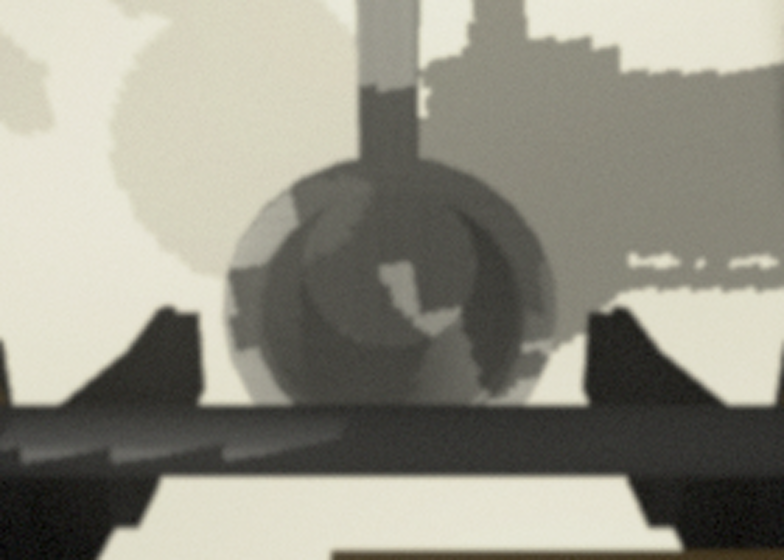

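The crop shows the rim from 226 to 555, centre about 390, the handle at 360–417, and the fingertips' inner edges at 202 and 586, centre 394. So the cup sits about 1 mm towards tool −y. The rim's near edge, at row 157, gives x.

```bash
python3 - <<'E'
from h import *
w=cam("wrist"); s=ctrl.get_state(); M=R.from_rotvec(s["tool_rot"]).as_matrix()
for u,v,z in[(180+390/2.8,120+158/2.8,.043),(180+226/2.8,120+310/2.8,.043),(180+555/2.8,120+310/2.8,.043),(180+200/2.8,120+311/2.8,.061),(180+588/2.8,120+311/2.8,.061)]: print(M.T@(ray(w,u,v,z)-s["position"])*1000)
E
```

```text
[41.3112197   0.56442519 17.38402432]
[  3.10890613 -40.11546295  17.37677385]
[ 2.94637338 41.33998792 17.43299195]
[ 10.41510805 -41.78085567  -0.62835514]
[10.24245072 44.66261149 -0.56869436]
```

>>> jog_arm --moves '[-0.002,-0.003,0,0,0,0,1,-0.002,-0.003,0.02,0,0,0,1,-0.002,-0.003,0.045,0,0,0,1,-0.002,-0.003,0.06,0,0,0,1,-0.002,-0.003,0.076,0,0,0,1,-0.002,-0.003,0.076,0,0,0,0.8,-0.002,-0.003,0.076,0,0,0,0.8,-0.002,-0.003,0.076,0,0,0,0.8]' --newtons 35

```text
time: 4.35
position: [0.4483, 0.262, 0.0372]
tool_rot: [0.269, 3.13, 0.0]
ft_force: [0.5, -0.3, -1.1]
grip_width: 0.94
grip_force: 35.0
```

>>> jog_arm --moves '[0,0,-0.01,0,0,0,0.7,0,0,-0.05,0,0,0,0.7,0,0,-0.12,0,0,0,0.7,0,0,-0.2,0,0,0,0.7,0,0,-0.29,0,0,0,0.7,0,0,-0.37,0,0,0,0.7,0,0,-0.43,0,0,0,0.7,0,0,-0.43,0,0,0,0.7]'

```text
time: 5.35
position: [0.4492, 0.2626, 0.168]
tool_rot: [0.269, 3.127, 0.004]
ft_force: [-0.3, 0.6, -1.7]
grip_width: 0.938
grip_force: 35.0
```

```bash
python3 - <<'E'
from h import *
goal([.529,-.113,.165],125)
w=cam("wrist"); save(w,"w3.png"); cv2.imwrite("pics/w3c.png",w["pixels"][60:340,150:490,::-1])
E
```

```text
pos [0.4492 0.2626 0.168 ] yaw 80.17 t 5.35 q7 0.84 F [-0.3  0.6 -1.7]
GOAL [-0.4757 -1.1882  0.0079] [ 0.0015  0.0031 -0.7472]
```

View pics/w3c.png

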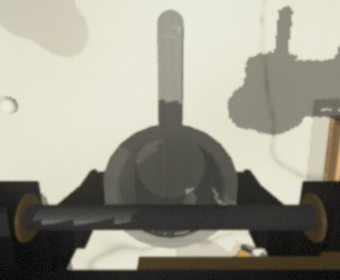

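The wrist view shows the cup held level between the pads, its handle running up from the rim at crop (170,125) to (170,12). Now I'll carry it to the pot.

>>> jog_arm --moves '[-0.02,-0.05,0,0,0,-0.05,0.7,-0.06,-0.16,0,0,0,-0.15,0.7,-0.13,-0.32,0,0,0,-0.28,0.7,-0.2,-0.49,0,0,0,-0.42,0.7,-0.27,-0.66,0,0,0,-0.55,0.7,-0.33,-0.82,0,0,0,-0.66,0.7,-0.38,-0.95,0,0,0,-0.74,0.7,-0.4,-1,0,0,0,-0.747,0.7]'

```text
time: 6.4
position: [0.5145, -0.0576, 0.1649]
tool_rot: [0.938, -2.996, 0.001]
ft_force: [-0.8, 1.3, -0.5]
grip_width: 0.936
grip_force: 35.0
```

```bash
python3 - <<'E'
from h import *
goal([.529,-.113,.165],125)
E
```

```text
pos [ 0.5145 -0.0576  0.1649] yaw 124.78 t 6.4 q7 2.28 F [-0.8  1.3 -0.5]
GOAL [ 0.0656 -0.1793 -0.    ] [ 0.0001 -0.0023 -0.0037]
```

>>> jog_arm --moves '[0.02,-0.05,0,0,0,0,0.7,0.04,-0.12,0,0,0,0,0.7,0.066,-0.179,0,0,0,0,0.7,0.066,-0.179,0.04,0,0,0,0.7,0.066,-0.179,0.1,0,0,0,0.7,0.066,-0.179,0.13,0,0,0,0.7,0.066,-0.179,0.13,0,0,0,0.7,0.066,-0.179,0.13,0,0,0,0.7]'

```text
time: 7.4
position: [0.5302, -0.1091, 0.1274]
tool_rot: [-0.945, 2.995, -0.0]
ft_force: [0.1, 0.5, -1.5]
grip_width: 0.94
grip_force: 35.0
```

```bash
python3 - <<'E'
from h import *
goal([.529,-.113,.075],125)
w=cam("wrist"); save(w,"w4.png"); cv2.imwrite("pics/w4c.png",cv2.resize(w["pixels"][100:300,180:460,::-1],None,fx=2.8,fy=2.8,interpolation=cv2.INTER_CUBIC))
E
```

```text
pos [ 0.5302 -0.1091  0.1274] yaw 125.03 t 7.4 q7 2.43 F [ 0.1  0.5 -1.5]
GOAL [ 0.0107 -0.0083  0.1747] [-0.0002  0.0005  0.0004]
```

View pics/w4c.png

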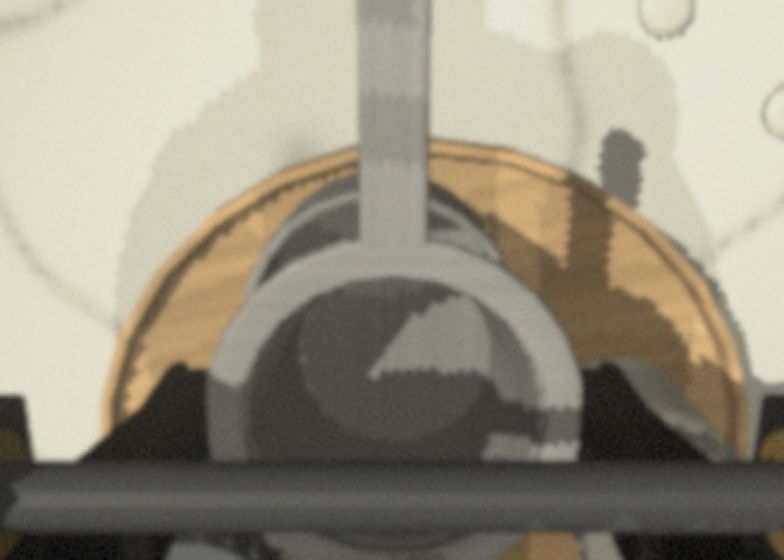

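The crop shows the held cup's rim above the pot, whose rim is a bright arc from (250,290) through (340,200), behind the handle, to (500,258). I'll fit a circle to that arc.

```bash
python3 - <<'E'
from h import *
im=cv2.imread("pics/w4.png",0)
for c in (278,284,290,296,302,336,342,348,354): print(c,"from165",im[165:205,c])
E
```

```text
278 from165 [163 146 118  99  91 103 116 133 151 155 156 159 158 159 157 161 153 147
 143 143 149 154 150 140 120  97  81  73  64  69  71  86 111 136 156 162
 161 160 158 155]
284 from165 [110 103 118 136 145 155 155 152 150 141 137 126 124 129 138 137 132 112
 100  91  85  84  83  82  82  83  89  99 125 151 165 168 165 159 159 159
 156 155 155 155]
290 from165 [139 152 151 146 137 121 110 108 117 129 141 138 131 118 100  85  82  83
  84  85  84  83  81  84  94 116 138 154 163 161 163 159 161 162 158 155
 156 156 157 154]
296 from165 [123 111 104 101 102 109 124 138 142 129 114 105 100  97  97  93  96  86
  87  80  83  89 104 130 148 161 164 163 159 162 159 160 161 159 155 154
 157 150 137 112]
302 from165 [100  96  99 104 125 139 139 127 109  98  94  96  97  97  98  98  97  95
  95  95 112 133 150 164 164 161 160 158 158 158 161 160 160 157 156 148
 131 107  90  82]
336 from165 [123  96  79  74  71  75  88 110 129 134 124 106  87  81  82  81  94 111
 126 129 127 127 147 158 161 161 161 159 158 158 158 161 163 160 150 135
 103  85  75  77]
342 from165 [163 163 157 142 118  95  78  70  69  83 107 124 127 122 109  97 105 121
 137 135 134 129 128 136 150 161 160 156 155 157 159 161 161 161 161 156
 153 138 117  95]
348 from165 [161 158 156 152 150 149 150 141 128 103  83  77  71  76  96 112 124 134
 135 136 137 135 135 133 125 127 139 150 155 158 160 161 161 162 160 156
 156 155 154 148]
354 from165 [160 156 149 149 150 152 155 155 157 151 139 114  96  90  90  92  96  99
  92  94 110 126 133 139 136 132 122 121 128 144 156 158 163 161 158 159
 152 159 159 157]
```

```bash
python3 - <<'E'
from h import *
from scipy.optimize import least_squares
w=cam("wrist"); s=ctrl.get_state(); M=R.from_rotvec(s["tool_rot"]).as_matrix()
P=np.array([M.T@(ray(w,u,v,.074)-s["position"]) for u,v in[(284,179.5),(290,175.2),(296,172.8),(302,170.5),(336,173.9),(342,176.9)]])
r=least_squares(lambda c:np.hypot(P[:,0]-c[0],P[:,1]-c[1])-.0395,[0,0]); print(r.x*1000,r.fun*1000)
# held cup: rim near edge and sides at TCP+7mm
z=s["position"][2]+.006
for u,v in[(180+392/2.8,100+240/2.8),(180+205/2.8,100+405/2.8),(180+582/2.8,100+405/2.8)]: print(M.T@(ray(w,u,v,z)-s["position"])*1000)
goal([.529,-.113,.075],125)
E
```

```text
[-0.56248612 -3.27000257] [-0.04788318  0.15349798 -0.17185424  0.08902664 -0.11674897  0.098701  ]
[39.90263431  1.00583815 -6.0417432 ]
[  2.93987878 -39.87147826  -5.97965977]
[ 2.86320895 42.42521668 -6.02783029]
pos [ 0.5304 -0.1094  0.1277] yaw 125.0 t 7.5 q7 2.43 F [ 0.7 -0.1 -0.7]
GOAL [ 0.0109 -0.0072  0.1758] [-0.0006  0.001   0.0001]
```

>>> jog_arm --moves '[0.006,-0.014,0.0,0,0,0,0.7,0.006,-0.014,0.04,0,0,0,0.7,0.006,-0.014,0.09,0,0,0,0.7,0.006,-0.014,0.13,0,0,0,0.7,0.006,-0.014,0.16,0,0,0,0.7,0.006,-0.014,0.172,0,0,0,0.7,0.006,-0.014,0.172,0,0,0,0.7,0.006,-0.014,0.172,0,0,0,0.7]'

```text
time: 8.5
position: [0.5312, -0.114, 0.076]
tool_rot: [-0.944, 2.995, -0.0]
ft_force: [-0.3, -0.1, -0.4]
grip_width: 0.935
grip_force: 35.0
```

Release, then lift clear.

>>> jog_arm --moves '[0,0,0,0,0,0,1,0,0,0,0,0,0,1,0,0,0,0,0,0,1,0,0,-0.03,0,0,0,1,0,0,-0.1,0,0,0,1,0,0,-0.25,0,0,0,1,0,0,-0.3,0,0,0,1,0,0,-0.3,0,0,0,1]'

```text
time: 9.5
position: [0.5316, -0.114, 0.1668]
tool_rot: [-0.944, 2.994, -0.001]
ft_force: [0.4, -0.7, -0.3]
grip_width: 1.0
grip_force: 0.0
```

```bash
python3 - <<'E'
from h import *
w=cam("wrist"); save(w,"w5.png"); cv2.imwrite("pics/w5c.png",cv2.resize(w["pixels"][100:300,180:460,::-1],None,fx=2.8,fy=2.8,interpolation=cv2.INTER_CUBIC))
np.savez("w5.npz",**{k:w[k] for k in("xyz","rotation","fx","fy","cx","cy","tool_from_camera")},M=R.from_rotvec(ctrl.get_state()["tool_rot"]).as_matrix(),p=ctrl.get_state()["position"])
goal([.442,-.2596,.16],88)
E
```

```text
pos [ 0.5307 -0.1138  0.1654] yaw 125.0 t 9.55 q7 2.42 F [-0.6 -0.3 -0.8]
GOAL [ 0.5211 -0.2286  0.0178] [3.000e-04 3.000e-04 6.167e-01]
```

View pics/w5c.png

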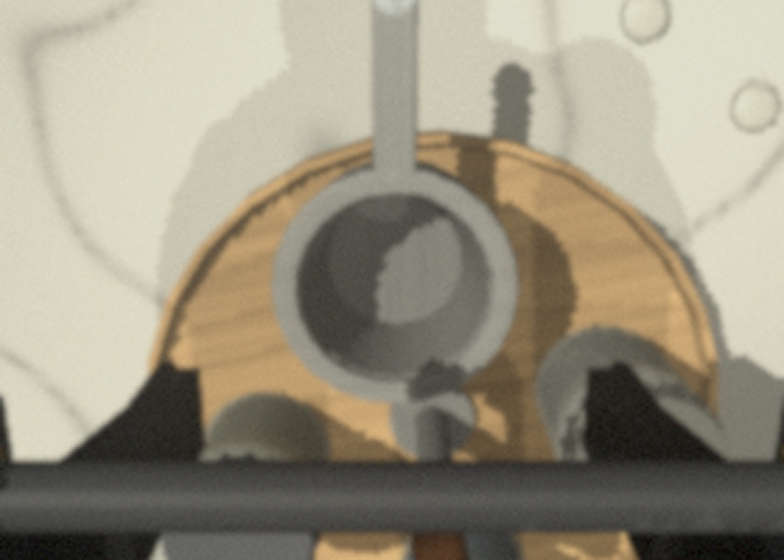

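The larger cup is seated flat in the pot, with its rim spanning crop columns 274–517 and rows 165–403. On to the smaller cup.

>>> jog_arm --moves '[0.1,-0.04,0,0,0,0.1,1,0.23,-0.1,0,0,0,0.25,1,0.36,-0.16,0,0,0,0.4,1,0.47,-0.21,0,0,0,0.54,1,0.521,-0.229,0.01,0,0,0.617,1,0.521,-0.229,0.018,0,0,0.617,1,0.521,-0.229,0.018,0,0,0.617,1,0.521,-0.229,0.018,0,0,0.617,1]'

```text
time: 10.55
position: [0.4427, -0.2586, 0.1597]
tool_rot: [-0.051, -3.141, -0.0]
ft_force: [0.2, -0.3, 0.4]
grip_width: 1.0
grip_force: 0.0
```

```bash
python3 - <<'E'
from h import *
w5=dict(np.load("w5.npz"))
print("cup_m tool frame");
for u,v in[(274,285),(517,285),(395,165),(395,403)]: print(w5["M"].T@(ray(w5,180+u/2.8,100+v/2.8,.076)-w5["p"])*1000)
print(w5["p"])
goal([.442,-.2596,.06],88)
w=cam("wrist"); save(w,"w6.png"); g=cv2.imread("pics/w6.png",0)
for r in range(180,216,6): print(r,g[r,275:375:1].tolist())
print([ (c,g[c,320]) for c in range(80,250,3)])
E
```

```text
cup_m tool frame
[  0.3033549  -39.93550438  89.40417468]
[ 0.22313485 42.21806284 89.4215411 ]
[40.80922489  0.99878483 89.39679274]
[-43.41413175   0.9624476   89.43009365]
[ 0.53071625 -0.11375425  0.16541271]
pos [ 0.4427 -0.2586  0.1597] yaw 88.13 t 10.55 q7 2.07 F [ 0.2 -0.3  0.4]
GOAL [ 0.002  -0.0035  0.3325] [ 0.0003 -0.0006  0.0022]
180 [206, 205, 199, 193, 189, 189, 185, 187, 186, 186, 184, 183, 187, 176, 167, 162, 162, 155, 157, 156, 151, 148, 133, 119, 100, 88, 84, 84, 86, 93, 94, 96, 95, 96, 94, 96, 95, 96, 92, 89, 86, 85, 94, 109, 128, 140, 140, 139, 137, 137, 138, 136, 136, 136, 136, 137, 136, 139, 136, 135, 139, 136, 132, 122, 114, 110, 112, 117, 128, 140, 146, 150, 150, 149, 147, 147, 139, 133, 128, 131, 135, 133, 134, 134, 133, 135, 132, 133, 131, 124, 117, 109, 114, 109, 110, 109, 104, 107, 114, 146]
186 [208, 211, 205, 207, 208, 208, 205, 204, 199, 198, 192, 187, 177, 166, 159, 159, 155, 157, 153, 146, 127, 108, 89, 81, 83, 82, 81, 88, 96, 100, 91, 85, 83, 83, 83, 84, 83, 79, 84, 81, 78, 82, 86, 92, 109, 128, 134, 135, 138, 135, 137, 136, 137, 137, 137, 135, 138,
[... 2662 characters left out ...]
8)), (155, np.uint8(159)), (158, np.uint8(157)), (161, np.uint8(156)), (164, np.uint8(152)), (167, np.uint8(124)), (170, np.uint8(96)), (173, np.uint8(108)), (176, np.uint8(115)), (179, np.uint8(136)), (182, np.uint8(131)), (185, np.uint8(128)), (188, np.uint8(125)), (191, np.uint8(125)), (194, np.uint8(100)), (197, np.uint8(87)), (200, np.uint8(83)), (203, np.uint8(77)), (206, np.uint8(74)), (209, np.uint8(78)), (212, np.uint8(74)), (215, np.uint8(84)), (218, np.uint8(121)), (221, np.uint8(149)), (224, np.uint8(169)), (227, np.uint8(212)), (230, np.uint8(212)), (233, np.uint8(212)), (236, np.uint8(210)), (239, np.uint8(210)), (242, np.uint8(208)), (245, np.uint8(200)), (248, np.uint8(191))]
```

```bash
python3 - <<'E'
from h import *
w=cam("wrist"); s=ctrl.get_state(); M=R.from_rotvec(s["tool_rot"]).as_matrix()
for u,v in[(287.7,195),(353.8,195),(320.8,225.2)]: print(M.T@(ray(w,u,v,.035)-s["position"])*1000)
print(s["position"])
E
```

```text
[ -0.85901045 -33.32345687 125.06879028]
[ -0.94162721  37.20787909 125.07104668]
[-35.41553827   1.98091873 125.06817842]
[ 0.44272422 -0.25903983  0.1600699 ]
```

>>> jog_arm --moves '[0.003,0.002,0.12,0,0,0,1,0.003,0.002,0.25,0,0,0,1,0.003,0.002,0.35,0,0,0,1,0.003,0.002,0.41,0,0,0,1,0.003,0.002,0.43,0,0,0,1,0.003,0.002,0.43,0,0,0,1,0.003,0.002,0.43,0,0,0,0.5,0.003,0.002,0.43,0,0,0,0.5]' --newtons 30

```text
time: 11.65
position: [0.442, -0.2594, 0.032]
tool_rot: [0.055, 3.139, -0.0]
ft_force: [-0.1, 1.5, 0.5]
grip_width: 0.85
grip_force: 0.1
```

>>> jog_arm --moves '[0,0,0,0,0,0,0.5,0,0,0,0,0,0,0.5,0,0,-0.02,0,0,0,0.5,0,0,-0.1,0,0,0,0.5,0,0,-0.22,0,0,0,0.5,0,0,-0.35,0,0,0,0.5,0,0,-0.44,0,0,0,0.5,0,0,-0.44,0,0,0,0.5]'

```text
time: 12.65
position: [0.4425, -0.2599, 0.165]
tool_rot: [0.056, 3.137, -0.001]
ft_force: [-0.4, -0.3, -1.4]
grip_width: 0.815
grip_force: 30.0
```

```bash
python3 - <<'E'
from h import *
goal([.531,-.114,.165],125)
E
```

```text
pos [ 0.4425 -0.2599  0.165 ] yaw 87.97 t 12.65 q7 2.07 F [-0.4 -0.3 -1.4]
GOAL [-0.2777  0.4965  0.0009] [-0.0019  0.0037 -0.6171]
```

>>> jog_arm --moves '[-0.02,0.04,0,0,0,-0.05,0.5,-0.06,0.11,0,0,0,-0.15,0.5,-0.12,0.21,0,0,0,-0.29,0.5,-0.18,0.32,0,0,0,-0.42,0.5,-0.24,0.42,0,0,0,-0.54,0.5,-0.278,0.497,0,0,0,-0.617,0.5,-0.278,0.497,0,0,0,-0.617,0.5,-0.278,0.497,0,0,0,-0.617,0.5]'

```text
time: 13.65
position: [0.5289, -0.1137, 0.162]
tool_rot: [0.943, -2.994, -0.0]
ft_force: [0.8, 0.6, -1.0]
grip_width: 0.815
grip_force: 30.0
```

```bash
python3 - <<'E'
from h import *
goal([.531,-.114,.125],125)
E
```

```text
pos [ 0.5289 -0.1137  0.162 ] yaw 124.95 t 13.65 q7 2.42 F [ 0.8  0.6 -1. ]
GOAL [-0.0056 -0.0051  0.1233] [ 0.0008 -0.0022 -0.0009]
```

>>> jog_arm --moves '[-0.006,-0.005,0.03,0,0,0,0.5,-0.006,-0.005,0.08,0,0,0,0.5,-0.006,-0.005,0.12,0,0,0,0.5,-0.006,-0.005,0.12,0,0,0,0.5,-0.006,-0.005,0.12,0,0,0,0.5,-0.006,-0.005,0.12,0,0,0,0.5,-0.006,-0.005,0.12,0,0,0,0.5,-0.006,-0.005,0.12,0,0,0,0.5]'

```text
time: 14.65
position: [0.5324, -0.1133, 0.1274]
tool_rot: [-0.944, 2.996, -0.0]
ft_force: [-0.3, -0.4, -0.8]
grip_width: 0.815
grip_force: 30.0
```

```bash
python3 - <<'E'
from h import *
goal([.531,-.114,.081],125)
w=cam("wrist"); save(w,"w7.png"); cv2.imwrite("pics/w7c.png",cv2.resize(w["pixels"][120:280,210:430,::-1],None,fx=3.5,fy=3.5,interpolation=cv2.INTER_CUBIC))
E
```

```text
pos [ 0.5324 -0.1133  0.1274] yaw 124.99 t 14.65 q7 2.44 F [-0.3 -0.4 -0.8]
GOAL [0.0053 0.0009 0.1546] [-0.0002  0.0005 -0.0001]
```

View pics/w7c.png

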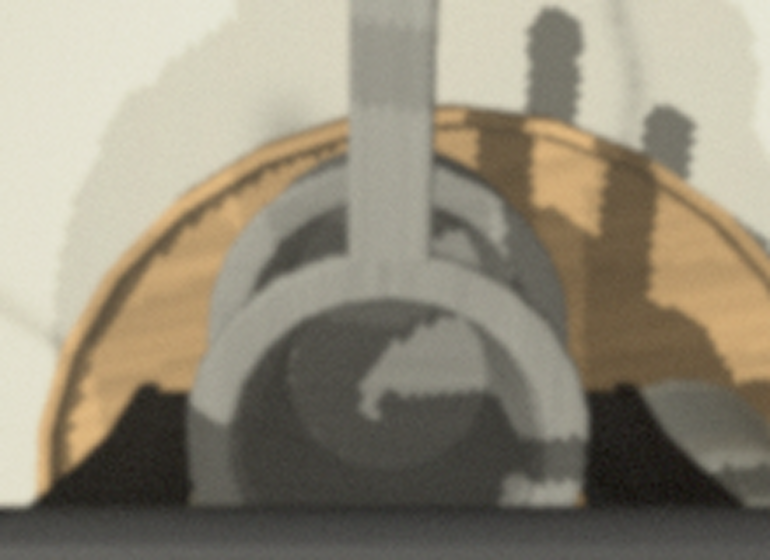

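The crop shows the smaller cup held level, its rim at 189–587, over the larger cup's rim, whose outer arc runs from (213,290) through (335,160) to (565,300).

```bash
python3 - <<'E'
from h import *
from scipy.optimize import least_squares
w=cam("wrist"); s=ctrl.get_state(); M=R.from_rotvec(s["tool_rot"]).as_matrix()
def f(pts,z,r):
    P=np.array([M.T@(ray(w,210+u/3.5,120+v/3.5,z)-s["position"]) for u,v in pts])
    q=least_squares(lambda c:np.hypot(P[:,0]-c[0],P[:,1]-c[1])-c[2],[0,0,r]); print(q.x*1000,(q.fun*1000).round(2))
f([(212,290),(240,232),(290,185),(335,160),(500,185),(545,240),(565,300)],.077,.042)
f([(189,430),(587,430),(215,345),(270,283),(335,258),(450,258),(520,295),(568,355)],s["position"][2]+.004,.0365)
g=cv2.imread("pics/w7.png",0)
for r in (195,205): print(r,g[r,264:282],g[r,366:384])
E
```

```text
[ 2.73769826  1.84919378 40.96629237] [ 0.53 -0.29 -0.65  0.17  0.68 -0.15 -0.3 ]
[ 0.84500773  1.40375359 35.17907795] [ 0.08  0.02 -0.24  0.34 -0.27  0.11  0.04 -0.09]
195 [171 174 173 173 172 174 172 172 168 165 160 163 162 161 158 160 157 160] [ 97  95  99 104 110 109 109 107 109 106  99  92  91  88  86  90  84  88]
205 [155 154 153 155 155 154 155 159 159 160 157 161 160 156 155 148 140 136] [ 99  95  96  97  93 100 101 109 107 105 102  92  88  88  89  90  88  90]
```

>>> jog_arm --moves '[0.003,0.001,0.0,0,0,0,0.5,0.003,0.001,0.04,0,0,0,0.5,0.003,0.001,0.08,0,0,0,0.5,0.003,0.001,0.12,0,0,0,0.5,0.003,0.001,0.145,0,0,0,0.5,0.003,0.001,0.155,0,0,0,0.5,0.003,0.001,0.155,0,0,0,0.5,0.003,0.001,0.155,0,0,0,0.5]'

```text
time: 15.75
position: [0.5317, -0.1137, 0.0811]
tool_rot: [-0.944, 2.995, -0.0]
ft_force: [-0.1, -0.6, -1.1]
grip_width: 0.813
grip_force: 30.0
```

>>> jog_arm --moves '[0,0,0,0,0,0,1,0,0,0,0,0,0,1,0,0,0,0,0,0,1,0,0,-0.03,0,0,0,1,0,0,-0.12,0,0,0,1,0,0,-0.27,0,0,0,1,0,0,-0.34,0,0,0,1,0,0,-0.34,0,0,0,1]'

```text
time: 16.75
position: [0.5327, -0.1139, 0.1849]
tool_rot: [-0.943, 2.992, -0.002]
ft_force: [-0.5, -0.3, -0.7]
grip_width: 1.002
grip_force: 0.0
```

```bash
python3 - <<'E'
from h import *
w=cam("wrist"); save(w,"w8.png"); t=cam("top"); save(t,"top8.png")
a=cv2.resize(w["pixels"][100:300,200:440,::-1],None,fx=2.2,fy=2.2,interpolation=cv2.INTER_CUBIC); b=cv2.resize(t["pixels"][150:250,275:393,::-1],(272*2//2,440*272//520),interpolation=cv2.INTER_CUBIC)
b=cv2.resize(t["pixels"][150:240,290:380,::-1],(270,270),interpolation=cv2.INTER_CUBIC)
c=np.zeros((440,800,3),np.uint8); c[:a.shape[0],:a.shape[1]]=a; c[:270,530:800]=b; cv2.imwrite("pics/v8.png",c)
goal([.579,-.061,.20],-44)
E
```

```text
pos [ 0.531  -0.1135  0.1822] yaw 125.0 t 16.85 q7 2.41 F [-0.9 -0.6  0.6]
GOAL [-0.2314  0.0515 -0.0595] [-2.0000e-04 -8.0000e-04  2.8166e+00]
```

View pics/v8.png

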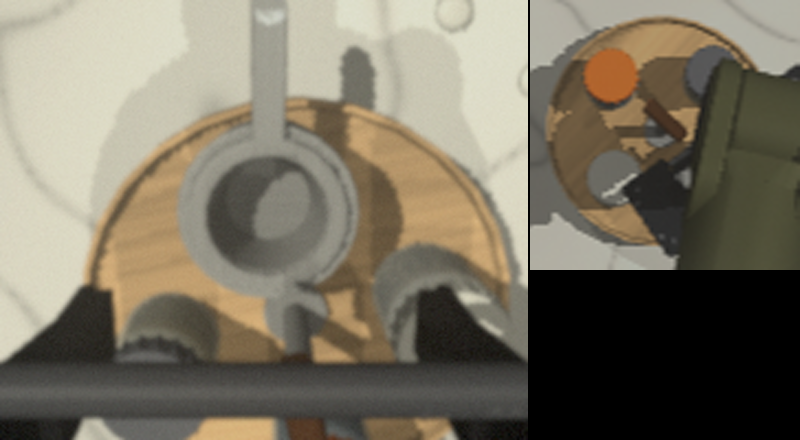

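The views show both cups nested with concentric flat rims, the smaller centred at (263,210) and the larger at (268,210), about 2 mm apart. The orange jar hasn't moved. Next I'll turn the wrist for the handle.

>>> jog_arm --moves '[0,0,-0.05,0,0,0.1,1,0,0,-0.1,0,0,0.25,1,-0.05,0,-0.1,0,0,0.4,1,-0.1,0.02,-0.1,0,0,0.55,1,-0.15,0.04,-0.1,0,0,0.7,1,-0.2,0.05,-0.1,0,0,0.85,1,-0.23,0.051,-0.1,0,0,1,1,-0.23,0.051,-0.1,0,0,1,1]'

```text
time: 17.85
position: [0.5786, -0.0608, 0.2109]
tool_rot: [-0.675, -3.065, 0.002]
ft_force: [0.2, 0.2, 0.6]
grip_width: 0.996
grip_force: 0.0
```

>>> jog_arm --moves '[0,0,0,0,0,0.16,1,0,0,0,0,0,0.32,1,0,0,0,0,0,0.48,1,0,0,0,0,0,0.64,1,0,0,0,0,0,0.8,1,0,0,0,0,0,0.95,1,0,0,0,0,0,1,1,0,0,0,0,0,1,1]'

```text
time: 18.85
position: [0.5783, -0.062, 0.2119]
tool_rot: [-2.119, -2.318, 0.002]
ft_force: [-0.4, 0.1, 0.1]
grip_width: 1.001
grip_force: 0.0
```

```bash
python3 - <<'E'
from h import *
goal([.579,-.061,.19],-43.5)
E
```

```text
pos [ 0.5783 -0.062   0.2119] yaw 5.12 t 18.85 q7 0.29 F [-0.4  0.1  0.1]
GOAL [0.0031 0.0027 0.0731] [-1.300e-03  6.000e-04  8.104e-01]
```

>>> jog_arm --moves '[0.003,0.003,0,0,0,0.15,1,0.003,0.003,0,0,0,0.3,1,0.003,0.003,0,0,0,0.46,1,0.003,0.003,0,0,0,0.62,1,0.003,0.003,0.03,0,0,0.76,1,0.003,0.003,0.05,0,0,0.81,1,0.003,0.003,0.06,0,0,0.81,1,0.003,0.003,0.06,0,0,0.81,1]'

```text
time: 19.85
position: [0.5796, -0.0606, 0.1944]
tool_rot: [-2.886, -1.24, 0.001]
ft_force: [-0.6, 0.4, 0.3]
grip_width: 0.996
grip_force: 0.0
```

```bash
python3 - <<'E'
from h import *
goal([.579,-.061,.116],-43.5)
w=cam("wrist"); s=ctrl.get_state(); M=R.from_rotvec(s["tool_rot"]).as_matrix()
save(w,"w9.png"); hsv=cv2.cvtColor(w["pixels"],cv2.COLOR_RGB2HSV)
px=w["pixels"].astype(int); m=((px[:,:,0]-px[:,:,2]>35)&(px[:,:,0]<150)&(hsv[:,:,0]<13)).astype(np.uint8)
n,l,st,c=cv2.connectedComponentsWithStats(m)
for i in range(1,n):
    if st[i,4]>80: print(st[i],c[i],(M.T@(ray(w,*c[i],.148)-s["position"])*1000).round(1),cv2.minAreaRect(np.argwhere(l==i)[:,::-1].astype(np.float32)))
E
```

```text
pos [ 0.5796 -0.0606  0.1944] yaw -43.5 t 19.85 q7 -0.52 F [-0.6  0.4  0.3]
GOAL [-0.0022 -0.0005  0.2612] [-0.0005  0.0004 -0.    ]
[291  92  25  59 626] [303.08306709 125.60223642] [ 73.1 -13.5  46.6] ((302.6900634765625, 121.490966796875), (58.12461471557617, 23.402053833007812), 87.27368927001953)
[525 226  23  16 180] [533.31666667 233.57777778] [-11.3 170.7  46.6] ((536.0, 233.5), (22.0, 15.0), 0.0)
```

>>> jog_arm --moves '[-0.002,0,0.08,0,0,0,1,-0.002,0,0.16,0,0,0,1,-0.002,0,0.23,0,0,0,1,-0.002,0,0.26,0,0,0,1,-0.002,0,0.26,0,0,0,-0.5,-0.002,0,0.26,0,0,0,-0.9,-0.002,0,0.26,0,0,0,-0.9,-0.002,0,0.26,0,0,0,-0.9]' --newtons 30

```text
time: 20.9
position: [0.5798, -0.0609, 0.1172]
tool_rot: [2.887, 1.238, 0.001]
ft_force: [0.2, 0.4, -0.3]
grip_width: 0.632
grip_force: 0.0
```

>>> jog_arm --moves '[-0.002,0,0,0,0,0,-0.9,0,0,0,0,0,0,-0.9,0,0,0,0,0,0,-0.9,0,0,0,0,0,0,-0.9,0,0,0,0,0,0,-0.9,0,0,0,0,0,0,-0.9,0,0,0,0,0,0,-0.9,0,0,0,0,0,0,-0.9]'

```text
time: 21.9
position: [0.58, -0.0614, 0.1167]
tool_rot: [2.887, 1.237, 0.001]
ft_force: [5.0, -2.9, -3.4]
grip_width: 0.156
grip_force: 30.0
```

```bash
python3 - <<'E'
from h import *
goal([.579,-.061,.116],90)
t=cam("top")
px=t["pixels"].astype(int); m=((px[:,:,0]-px[:,:,2]>110)).astype(np.uint8)
n,l,st,c=cv2.connectedComponentsWithStats(m)
for i in range(1,n):
    if st[i,4]>60: print(st[i],c[i],ray(t,*c[i],.095).round(4))
E
```

```text
pos [ 0.58   -0.0614  0.1167] yaw -43.62 t 21.9 q7 -0.47 F [ 5.  -2.9 -3.4]
GOAL [-0.0013 -0.0034  0.0023] [ 1.000e-03  1.400e-03 -2.227e+00]
[411 140  41  46 522] [434.14367816 164.53256705] [ 0.6603 -0.3601  0.095 ]
[ 50 174  10  11  86] [ 54.75581395 179.02325581] [0.616  0.7749 0.095 ]
```

>>> jog_arm --moves '[0,0,0,0,0,-0.03,-0.9,0,0,0,0,0,-0.09,-0.9,0,0,0,0,0,-0.18,-0.9,0,0,0,0,0,-0.28,-0.9,0,0,0,0,0,-0.38,-0.9,0,0,0,0,0,-0.47,-0.9,0,0,0,0,0,-0.53,-0.9,0,0,0,0,0,-0.56,-0.9]'

```text
time: 22.95
position: [0.5813, -0.0621, 0.1167]
tool_rot: [2.403, 2.017, 0.003]
ft_force: [9.1, -5.0, -7.7]
grip_width: 0.159
grip_force: 30.0
```

>>> jog_arm --moves '[0,0,0,0,0,-0.05,-0.9,0,0,0,0,0,-0.15,-0.9,0,0,0,0,0,-0.28,-0.9,0,0,0,0,0,-0.42,-0.9,0,0,0,0,0,-0.56,-0.9,0,0,0,0,0,-0.7,-0.9,0,0,0,0,0,-0.8,-0.9,0,0,0,0,0,-0.85,-0.9]'

```text
time: 23.95
position: [0.5833, -0.0615, 0.1167]
tool_rot: [1.297, 2.852, 0.003]
ft_force: [14.6, -3.0, -12.2]
grip_width: 0.158
grip_force: 30.0
```

```bash
python3 - <<'E'
from h import *
goal([.579,-.061,.116],90)
E
```

```text
pos [ 0.5833 -0.0615  0.1167] yaw 41.11 t 23.95 q7 0.92 F [ 14.6  -3.  -12.2]
GOAL [ 0.0107 -0.0099  0.0023] [ 0.0017  0.0084 -0.8149]
```

>>> jog_arm --moves '[-0.003,0.003,0.002,0,0,-0.04,-0.9,-0.006,0.006,0.004,0,0,-0.12,-0.9,-0.009,0.008,0.007,0,0,-0.24,-0.9,-0.009,0.008,0.007,0,0,-0.38,-0.9,-0.009,0.008,0.007,0,0,-0.53,-0.9,-0.009,0.008,0.007,0,0,-0.67,-0.9,-0.009,0.008,0.007,0,0,-0.77,-0.9,-0.009,0.008,0.007,0,0,-0.815,-0.9]'

```text
time: 24.95
position: [0.5842, -0.0596, 0.1167]
tool_rot: [-0.002, 3.139, 0.004]
ft_force: [1.2, 1.0, 7.2]
grip_width: 0.162
grip_force: 30.0
```

```bash
python3 - <<'E'
from h import *
goal([.583,-.061,.116],90)
w=cam("wrist"); s=ctrl.get_state(); save(w,"w10.png"); px=w["pixels"].astype(int)
t=cam("top"); save(t,"t10.png"); q=cam("scene"); save(q,"s10.png")
for im,nm in((w,"w"),(t,"t"),(q,"s")):
    px=im["pixels"].astype(int); n,l,st,c=cv2.connectedComponentsWithStats((px[:,:,0]-px[:,:,2]>90).astype(np.uint8))
    for i in range(1,n):
        if st[i,4]>60: print(nm,st[i],c[i].round(1),ray(im,*c[i],.095).round(4))
E
```

```text
pos [ 0.5842 -0.0596  0.1167] yaw 90.07 t 24.95 q7 1.75 F [1.2 1.  7.2]
GOAL [ 0.0039 -0.0048  0.0022] [0.0027 0.0022 0.0012]
w [346  66  52  23 134] [372.9  75.3] [ 0.4815 -0.0265  0.095 ]
w [  206    71   160   122 10896] [298.7 132. ] [ 0.515  -0.0721  0.095 ]
w [ 388  109   47   48 1048] [414.8 138.7] [0.5192 0.0026 0.095 ]
w [334 207  21  23 380] [344.7 218.4] [ 0.5737 -0.0413  0.095 ]
w [263 228  32  12 256] [279.8 232.2] [ 0.5841 -0.0871  0.095 ]
w [  0 241  23  30 416] [  7.8 258.6] [ 0.6046 -0.2861  0.095 ]
t [411 139  42  48 569] [433.8 164.2] [ 0.6612 -0.3591  0.095 ]
t [ 59 147  10   9  68] [ 63.4 151. ] [0.7007 0.7525 0.095 ]
t [ 49 174  12  11 100] [ 54.8 179.2] [0.6155 0.7747 0.095 ]
s [205 244  46  34 519] [225.2 260.5] [ 0.7128 -0.365   0.095 ]
```

```bash
python3 - <<'E'
from h import *
w=cam("wrist"); s=ctrl.get_state()
px=w["pixels"].astype(int); 
for th in(120,140):
    n,l,st,c=cv2.connectedComponentsWithStats(((px[:,:,0]-px[:,:,2]>th)&(px[:,:,0]-px[:,:,1]>70)).astype(np.uint8))
    for i in range(1,n):
        if st[i,4]>150: 
            (u,v),r=cv2.minEnclosingCircle(np.argwhere(l==i)[:,::-1].astype(np.float32)); print(th,st[i],c[i].round(1),(u,v),r,ray(w,u,v,.095).round(4),"r mm",1000*abs(ray(w,u+r,v,.095)-ray(w,u,v,.095))[1])
t=cam("top"); g=t["pixels"]; print(s["qd"].round(3),s["grip_force"])
E
```

```text
120 [ 277   77   86   89 5676] [319.7 121.3] (320.0, 120.90505981445312) 44.18193435668945 [ 0.5081 -0.0585  0.095 ] r mm 27.95088497713218
120 [  0 245  20  26 316] [  6.9 260.4] (6.5, 257.5) 14.089102745056152 [ 0.6033 -0.2869  0.095 ] r mm 10.220268190779535
140 [ 278   78   84   88 5510] [319.7 121.5] (319.5, 121.5) 43.64067840576172 [ 0.5084 -0.0588  0.095 ] r mm 27.624238759927454
140 [  0 247  18  23 257] [  6.4 260.8] (6.382352828979492, 258.0) 12.717585563659668 [ 0.6037 -0.2871  0.095 ] r mm 9.230408982139837
[-0.003  0.     0.003 -0.001  0.001  0.     0.001] 30.007155232597142
```

The orange cap measures y = −0.059 against the axis at −0.060, so it faces squarely front. One call to settle, then I'll hand in.

>>> jog_arm --moves '[0,0,0,0,0,-8.15e-10,-0.9,0,0,0,0,0,0,-0.9,0,0,0,0,0,0,-0.9,0,0,0,0,0,0,-0.9,0,0,0,0,0,0,-0.9,0,0,0,0,0,0,-0.9,0,0,0,0,0,0,-0.9,0,0,0,0,0,0,-0.9]'

```text
time: 26.2
position: [0.5841, -0.0596, 0.1166]
tool_rot: [0.001, 3.139, 0.004]
ft_force: [0.5, 1.2, 8.0]
grip_width: 0.158
grip_force: 30.0
```

```bash
python3 - <<'E'
from h import *
s=ctrl.get_state(); print(s["grip_force"],s["position"],s["ft_force"],abs(s["qd"]).max())
print(ctrl.close_job())
E
```

```text
30.006560103502125 [ 0.58413362 -0.05957987  0.11663709] [0.46019665 1.22220527 7.95166436] 0.0019555268620842945
the job is handed in; nothing more can be done
None
```

The job is handed in at about 26 s: both cups went into the pot nested in size order, the orange jar faces front to within about 1 mm, and the gripper is holding the handle at 30 N with the turntable still; I checked the nesting before the turn but not after it, and the hand-in returned no verdict.

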